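# Close the carton ring and hold the canister over its well

### The arm

A 7-joint arm with a two-finger parallel gripper is mounted at the origin on the work surface. World frame = base frame: x ahead of the robot, y to its left, z up, the work surface at z = 0. Lengths are in mm, angles in rad, forces in N, time in s.
With the tool pointing down it reaches from about 350 to 900 mm from the base axis. Payload 7.2 kg.
Tool frame: the origin (TCP) lies at the very end of the fingers, on their centre line; the grasp point (between the pads) lies 19 mm behind it (env.grip_depth is the distance from the TCP to the grasp point, in mm); z points along the fingers, y is the line along which they close (so a half turn about z gives the same grasp; the last joint's range is limited). The gripper opens to 85 mm and grips with 20 to 120 N. Pads are 22 mm wide; open, the fingers measure 114 mm over their backs; the gripper's body (76 mm by 85 mm) begins 54 mm behind the grasp point. The pads swing forward as they close: fully open they stand 13 mm farther back than shut.
Start: joints at [1.149, 0.411, -0.013, 1.596, 0.006, 1.134, -0.082], TCP at [216.529, -586.297, 231.297] pointing down, gripper open.
Joint ranges: [-2.95, 2.95], [-0.29, 1.99], [-1.47, 1.44], [0.14, 2.54], [-1.03, 4.17], [0.13, 1.85], [-2.86, 2.86]. Speed limits (rad/s): [2.39, 2.39, 3.01, 3.01, 3.14, 3.14, 3.14].

### API

Orientations are given as a rotation vector (axis times angle).
In Python, from workcell import env, open_jaws, grasp, planner, state, cams, ticket gives the robot as it stands. Calls block until the motion is done:
- env.move_ptp(position, orientation): joint-space move of the TCP to a pose.
- env.move_straight(position, v=150, rot=None, contact_N=None): straight line of the TCP; rot=None keeps the orientation; v is the mean speed in mm/s. With contact_N (N) it stops when the force on the tool has changed by that much, and returns True; else False.
- env.set_joints(angles): joint-space move.
- open_jaws() and grasp(grasp_force=None): open the fingers fully, or close them until they stop; grasp_force is the grip in N (None keeps the last).
- env.wait(seconds).
- planner.ik(position, orientation): joint angles nearest the present ones, or None.
- state(): the state.
- cams.get_image(name): name is "scene" or "top" or "wrist"; returns a dict with "image" (384x512x3 uint8, red, green, blue), "fx", "fy", "cx", "cy" (pixels), "k1" (the pictures are not rectified: a ray, as slopes to the right and down, at radius r is drawn at 1 + k1 r^2 times it, then the intrinsics apply), "T" (4x4, takes a point from camera to world coordinates). Camera axes: x right, y up, looking along -z (the intrinsics and any distortion apply to the point x, -y, -z); pixel columns grow to the right and rows downward; lengths in mm; the calibration is good to about 2 mm. A picture is of the moment at which its call begins. There is no depth.
A pose or a line that the arm cannot do raises env.PlanningError and nothing moves.
- ticket.job_done(): hands the job in; it is judged then, once.
The state is a dict: "time": time; "q": joint angles; "dq": joint speeds; "tau": joint torques, N m; "eef_pos": TCP position; "ee_rot": TCP orientation; "ft_force": force on the tool from outside, world axes, zero at the start; "moment": the same for the moment, N m; "finger_gap": finger opening in mm; "gripper_force": force on a finger pad.
Only numpy, scipy, OpenCV 4.12 (cv2) and the standard library are available. Lean on these libraries where they do the work, as an engineer would, in place of code of your own. Each camera call takes 0.05 s, during which the arm holds its last target. There are 200 camera calls.

### The job

Lay the last carton from the rubber mat flat in the open place on the oak slab, so that the four cartons make an even interlocking pinwheel, and let go of it. Then take the steel canister by the grip bar on its lid, carry it over the top of the black bin and finish still holding it, upright and motionless, centred about a finger's width above the square well between the cartons, with its grip bar parallel to the slab's longer sides, so that I can slip a pad in underneath. The canister must not touch the cartons or the slab, nothing may touch the bin, and the three cartons already laid, the funnel and the scoop stay as they are.

Things in the scene. Friction and masses are not known exactly. Their poses are not given: they have to be found in the camera images.
- slab: fixed oak pallet slab, 240 (x) x 190 (y) mm, its top 20 mm above the counter; origin under its centre on the counter, x along its longer sides, z up. It lies left or right of the bin, the mat on the other side, turned up to 0.5 rad. Four cartons belong on it in a pinwheel, with gaps of about 4 mm; three are there.
- slot (a point): where the centre of the last carton's underside belongs, on the slab's top: (-23, 62, 20) mm in the slab's frame, axes as the slab's; the carton's length lies along slab x. carton_b is 4 mm beyond its +x end, carton_d's end 4 mm off its -y side at slab x below -41 mm. Gripped across its width up to 10 mm from its centre towards slab +x, the inner finger enters the free well.
- well (a point): centre of the square well that the four cartons enclose (82 x 82 mm clear, 50 mm deep), at the height of the cartons' tops: (0, 0, 70) mm in the slab's frame, axes as the slab's.
- carton_last: the last, loose cardboard carton 120 x 42 x 50 mm with a paper tape strip along the middle of its top, about 0.25 kg; origin at the centre of its underside, x along its 120 mm length, z up; a half turn about z makes no difference. It lies flat on the mat, its underside 3 mm above the counter.
- canister: closed round stainless canister, 60 mm across, about 0.4 kg (hidden variation); origin at the centre of its underside, z up. Its lid's top is at 85 mm; on it stands a fixed grip bar 44 mm long (along the canister's x), 14 mm wide (along y) and 26 mm tall, so its top is at 111 mm. Lid, bar and body move as one. It stands on the mat, 3 mm above the counter.
- carton_b: already laid cardboard carton 120 x 42 x 50 mm with a paper tape strip along the middle of its top, about 0.25 kg; origin at the centre of its underside, x along its 120 mm length, z up; a half turn about z makes no difference. It lies on the slab along the slab's y, centre at (62, 23) mm in the slab's frame, to about 1 mm. Leave it in place.
- carton_c: already laid cardboard carton 120 x 42 x 50 mm with a paper tape strip along the middle of its top, about 0.25 kg; origin at the centre of its underside, x along its 120 mm length, z up; a half turn about z makes no difference. It lies on the slab along the slab's x, centre at (23, -62) mm. Leave it in place.
- carton_d: already laid cardboard carton 120 x 42 x 50 mm with a paper tape strip along the middle of its top, about 0.25 kg; origin at the centre of its underside, x along its 120 mm length, z up; a half turn about z makes no difference. It lies on the slab along the slab's y, centre at (-62, -23) mm. Leave it in place.
- bin: fixed closed black bin with hinged lid, between mat and slab; 208 (x, plus a 12 mm lip at the -x end) x 104 (y) mm, 130 mm tall in all; origin under its centre on the counter, z up. Do not touch it.
- funnel: loose white plastic funnel standing mouth down beyond the bin, 104 mm across, 105 mm tall; origin at the centre of its underside. Leave it.
- scoop: loose yellow scoop with open box-shaped bowl 85 x 62 x 34 mm and a handle to its own -x (pointing away from the robot), lying on a 40 mm tall oak block beyond the bin; origin at the centre of the bowl's underside. Leave it.
Mind the look-alikes: they are no part of the job. Leave any red or turquoise look-alike of the carton_b alone.

How it is judged (in metres and radians):
On the way, in this order (a step that is already met when the one before it is completed fails the run):
1. the last carton lies flat in the open place and is let go (horizontal distance between carton_last and slot below 0.01 m and z of carton_last in the frame of slot between -0.004 and 0.004 m and angle between the x axis of carton_last and the x axis of slab, either way round below 0.1 rad and angle between carton_last's own z axis and vertical below 0.06 rad and contact force between carton_last and the fingers below 0.1 N and linear speed of carton_last below 0.02 m/s), for 0.2 s.
2. the canister, held, passes over the top of the bin (z of canister in the frame of bin above 0.13 m and x of canister in the frame of bin between -0.15 and 0.15 m and y of canister in the frame of bin between -0.05 and 0.05 m and contact force between canister and the fingers above 0.5 N), for 0.02 s.
At the end, for the whole second after the job is handed in: Canister held at rest in the fingers, touching nothing else: within 8 mm of the well's centre, underside 4-35 mm above carton tops, tilt < 0.1 rad, bar parallel to slab's long sides within 0.1 rad. Last carton flat, released, within 10 mm and 0.1 rad of its place; other three moved < 12 mm (horizontal distance between canister and well below 0.008 m and z of canister in the frame of well between 0.004 and 0.035 m and angle between the x axis of each of canister, carton_last and the x axis of slab, either way round below 0.1 rad and angle between canister's own z axis and vertical below 0.1 rad and contact force between canister and the fingers above 1 N and linear speed of canister below 0.02 m/s and angular speed of canister below 0.2 rad/s and contact force between canister and slab below 0.05 N and contact force between canister and carton_last below 0.05 N and contact force between canister and carton_b below 0.05 N and contact force between canister and carton_c below 0.05 N and contact force between canister and carton_d below 0.05 N and horizontal distance between carton_last and slot below 0.01 m and z of carton_last in the frame of slot between -0.004 and 0.004 m and angle between carton_last's own z axis and vertical below 0.06 rad and contact force between carton_last and the fingers below 0.1 N and distance of each of carton_b, carton_c, carton_d from where it was at the start of the episode below 0.012 m); the arm keeps its last pose, push and grip.
It fails at once if something touches the bin (contact force between bin and anything else above 0.5 N).
It fails at once if the canister touches the slab or a carton on it (contact force between canister and slab above 0.3 N or contact force between canister and carton_last above 0.3 N or contact force between canister and carton_b above 0.3 N or contact force between canister and carton_c above 0.3 N or contact force between canister and carton_d above 0.3 N).
It fails at once if a carton already laid is pushed more than 12 mm (distance of any of carton_b, carton_c, carton_d from where it was at the start of the episode above 0.012 m).
It fails at once if the funnel or the scoop is moved (distance of any of funnel, scoop from where it was at the start of the episode above 0.015 m).
It also fails if it takes over 64 s, if anything falls off the work surface, if the arm or the gripper's body presses on something with over 40 N, if the wrist force passes 120 N, or if a joint passes its speed limit or range.

## Working session

There is one attempt and no reset: what is moved stays moved. The work goes in short steps, each a Python script; the robot and the scene stay as the last script left them, time stands still between calls to the robot, and variables do not carry over. Pictures are saved under pics/ and viewed, at most 10 in all, crops included, and the job is handed in when it is done.

```bash
mkdir -p pics; ls; cat > h.py <<'E'
from workcell import env, open_jaws, grasp, planner, state, cams, ticket
import numpy as np, cv2
from scipy.spatial.transform import Rotation as R
def shot(name,fn=None):
    c=cams.get_image(name)
    if fn: cv2.imwrite(f'pics/{fn}.png',c['image'][:,:,::-1])
    np.savez(f'pics/{fn or name}.npz',**c)
    return c
def ray(c,uv):
    uv=np.atleast_2d(np.float64(uv)).reshape(-1,1,2)
    K=np.array([[c['fx'],0,c['cx']],[0,c['fy'],c['cy']],[0,0,1.]])
    n=cv2.undistortPoints(uv,K,np.array([float(c['k1']),0,0,0])).reshape(-1,2)
    d=np.c_[n[:,0],-n[:,1],-np.ones(len(n))]
    return c['T'][:3,3],d@c['T'][:3,:3].T
def onz(c,uv,z):
    o,d=ray(c,uv); return (o+d*((z-o[2])/d[:,2])[:,None])[:,:2]
def down(yaw): # tool z down; tool y at angle yaw in world
    y=np.array([np.cos(yaw),np.sin(yaw),0]);z=np.array([0,0,-1.]);x=np.cross(y,z)
    return R.from_matrix(np.c_[x,y,z]).as_rotvec()
E
python3 - <<'E'
from h import *
for n in ('scene','top'):
    c=shot(n,n); print(n,c['T'].round(2).tolist(),c['fx'],c['k1'])
s=state();print(s['time'],R.from_rotvec(s['ee_rot']).as_matrix().round(3),s['finger_gap'])
a=cv2.imread('pics/scene.png');b=cv2.imread('pics/top.png')
E
```

```text
pics
scene [[0.14, -0.58, 0.81, 1406.31], [0.99, 0.07, -0.12, -193.37], [0.01, 0.81, 0.58, 712.35], [0.0, 0.0, 0.0, 1.0]] 401.8234189880633 -0.08276904811522277
top [[0.01, 0.98, -0.19, 311.37], [-1.0, 0.01, 0.03, -55.83], [0.03, 0.19, 0.98, 1258.83], [0.0, 0.0, 0.0, 1.0]] 438.79330939513636 -0.0850743493948845
0.1 [[ 0.938  0.346 -0.001]
 [ 0.346 -0.938  0.001]
 [-0.    -0.001 -1.   ]] 85.24438273029018
```

View pics/top.png

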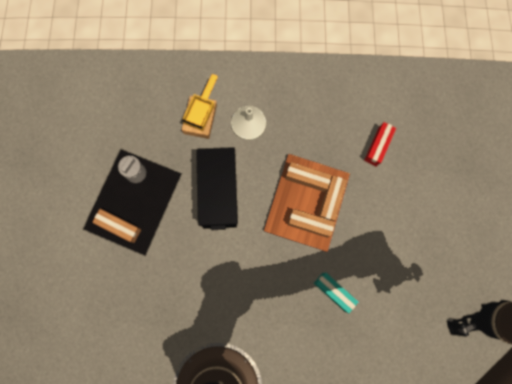

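View pics/scene.png

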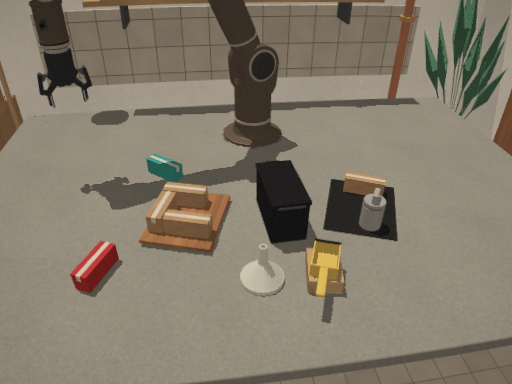

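The top view shows the mat on the left, with the last carton at (117,225) and the canister at (131,168). The bin is at (216,188). The slab is around (307,202), with b, d and c at (308,177), (312,222) and (335,198). Its open side is on the left, so slab x points up in the image, roughly world +x. Next I'll measure the tape strips in the top view.

```bash
cat >> h.py <<'E'
def tapes(c,roi=None,lo=25):
    im=c['image']; hsv=cv2.cvtColor(im,cv2.COLOR_RGB2HSV)
    m=((hsv[:,:,2]>200)&(hsv[:,:,1]<95)).astype(np.uint8)*255
    if roi is not None:
        k=np.zeros_like(m); k[roi[1]:roi[3],roi[0]:roi[2]]=1; m=m*k
    out=[]
    for q in cv2.findContours(m,cv2.RETR_EXTERNAL,cv2.CHAIN_APPROX_NONE)[0]:
        if cv2.contourArea(q)>lo: out.append((cv2.minAreaRect(q),cv2.contourArea(q)))
    return out
def strip(c,r,z):  # centre, yaw, length, width on plane z
    p=onz(c,cv2.boxPoints(r),z); e=[p[1]-p[0],p[2]-p[1]]
    i=int(np.linalg.norm(e[1])>np.linalg.norm(e[0])); 
    return p.mean(0),np.arctan2(e[i][1],e[i][0]),np.linalg.norm(e[i]),np.linalg.norm(e[1-i])
def fit(P,Q): # 2D rigid P->Q
    P,Q=np.array(P,float),np.array(Q,float);a=P-P.mean(0);b=Q-Q.mean(0)
    th=np.arctan2((a[:,0]*b[:,1]-a[:,1]*b[:,0]).sum(),(a*b).sum())
    M=R.from_euler('z',th).as_matrix()[:2,:2]; t=Q.mean(0)-M@P.mean(0)
    return t,th,np.linalg.norm(P@M.T+t-Q,axis=1)
E
python3 - <<'E'
from h import *
c=dict(np.load('pics/top.npz'))
for r,a in tapes(c,(60,90,420,320)):
    print(np.round(r[0],1),np.round(r[1],1),a,'z70',[np.round(v,2) for v in strip(c,r,70)],'z53',[np.round(v,2) for v in strip(c,r,53)])
print('px',[c['image'][y,x].tolist() for x,y in ((308,177),(335,198),(312,222),(117,225),(110,218),(131,168),(275,200))])
print('bin corners',onz(c,[[196,149],[235,148],[237,228],[198,228]],130).round(), 'can lid',onz(c,[[131,168]],88))
E
```

```text
[343.4 298.2] [26.3  4.8] 99.5 z70 [array([ 247.57, -338.43]), np.float64(-2.3), np.float64(69.81), np.float64(13.04)] z53 [array([ 246.65, -342.47]), np.float64(-2.3), np.float64(70.81), np.float64(13.22)]
[311.9 222.2] [43.7  4.5] 149.5 z70 [array([ 451.39, -256.67]), np.float64(-1.88), np.float64(119.72), np.float64(12.36)] z53 [array([ 453.39, -259.54]), np.float64(-1.88), np.float64(121.43), np.float64(12.53)]
[114.6 224.8] [41.1  4.5] 151.5 z70 [array([437.89, 281.27]), np.float64(-2.01), np.float64(114.76), np.float64(12.05)] z53 [array([439.7 , 286.09]), np.float64(-2.01), np.float64(116.4), np.float64(12.22)]
[333.6 197.4] [ 4.5 41.4] 142.0 z70 [array([ 521.63, -318.78]), np.float64(-0.31), np.float64(117.89), np.float64(12.64)] z53 [array([ 524.64, -322.54]), np.float64(-0.31), np.float64(119.58), np.float64(12.82)]
[308.9 174.8] [42.1  4.1] 134.0 z70 [array([ 584.35, -250.48]), np.float64(-1.89), np.float64(117.55), np.float64(11.88)] z53 [array([ 588.25, -253.27]), np.float64(-1.89), np.float64(119.23), np.float64(12.05)]
[382.1 141.8] [ 3.6 38.1] 96.5 z70 [array([ 685.47, -464.91]), np.float64(-0.45), np.float64(117.13), np.float64(10.4)] z53 [array([ 690.82, -470.76]), np.float64(-0.45), np.float64(118.8), np.float64(10.55)]
[252.  127.5] [19.8 31.4] 458.0 z70 [array([720.06, -90.59]), np.float64(-0.92), np.float64(91.52), np.float64(58.32)] z53 [array([725.91, -91.09]), np.float64(-0.92), np.float64(92.83), np.float64(59.15)]
px [[219, 179, 135], [229, 204, 167], [234, 218, 184], [231, 211, 177], [195, 137, 85], [162, 150, 134], [164, 92, 51]]
bin corners [[637.  60.]
 [641. -44.]
 [427. -52.]
 [426.  48.]] can lid [[592.49267548 240.77008494]]
```

```bash
python3 - <<'E'
from h import *
c=dict(np.load('pics/top.npz'))
t,th,e=fit([[62,23],[23,-62],[-62,-23]],[[584.35,-250.48],[521.63,-318.78],[451.39,-256.67]])
print('slab',t,th,e)
for nm,p,y in (('carton',[440,286,250],1.13),('slot',[*(t),300],th),('well',[*t,300],th),('can',[592,241,300],0)):
    for s in (np.pi/2,-np.pi/2):
        q=planner.ik(np.array(p),down(y+s)); print(nm,s,None if q is None else np.round(q,2))
M=R.from_euler('z',th).as_matrix()[:2,:2]
env.move_ptp(np.array([*t,330]),down(th-np.pi/2))
c=shot('wrist','w1'); print(c['T'].round(3).tolist(),state()['eef_pos'],state()['time'])
E
```

```text
slab [ 518.03810306 -253.29384311] -0.30597827827305657 [0.51441502 0.65515749 0.6116135 ]
carton 1.5707963267948966 [ 0.24  0.49 -1.23  1.76  0.49  1.24  1.59]
carton -1.5707963267948966 [ 0.11  0.38 -0.99  1.77  0.34  1.18 -1.42]
slot 1.5707963267948966 [ 0.85  0.34 -0.63  1.59  0.21  1.27  1.45]
slot -1.5707963267948966 [ 0.47  0.28 -0.12  1.62  0.04  1.24 -1.54]
well 1.5707963267948966 [ 0.85  0.34 -0.63  1.59  0.21  1.27  1.45]
well -1.5707963267948966 [ 0.47  0.28 -0.12  1.62  0.04  1.24 -1.54]
can 1.5707963267948966 [ 0.22  0.62 -1.11  1.42  0.55  1.44  0.69]
can -1.5707963267948966 [ 0.15  0.56 -0.95  1.42  0.45  1.4  -2.38]
[[-0.303, 0.901, 0.311, 597.174], [-0.953, -0.287, -0.098, -280.578], [0.001, -0.326, 0.945, 472.629], [0.0, 0.0, 0.0, 1.0]] [ 517.41003864 -254.5116657   329.69173796] 1.8333
```

View pics/w1.png

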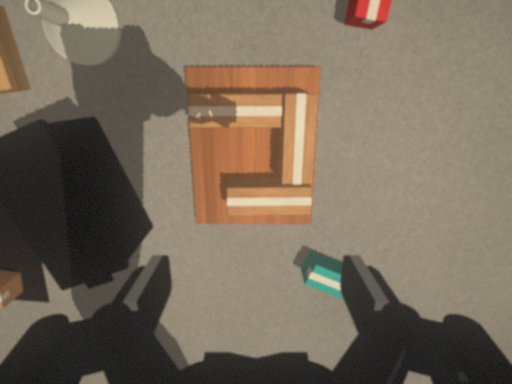

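The wrist view shows the slab with corners near (186,67), (321,67), (312,223) and (196,223). Tape c is at (299,139), tape d at (270,202), and b at (235,111) is partly in shadow. I'll refine the slab pose from this view, then hover over the last carton.

```bash
python3 - <<'E'
from h import *
c=dict(np.load('pics/w1.npz'))
for r,a in tapes(c,(180,60,325,230),60): print(np.round(r[0]),a,[np.round(v,2) for v in strip(c,r,70)])
hsv=cv2.cvtColor(c['image'],cv2.COLOR_RGB2HSV)
m=((hsv[:,:,1]>75)&((hsv[:,:,0]<20))).astype(np.uint8); k=np.zeros_like(m);k[55:235,170:335]=1;m*=k
q=max(cv2.findContours(m,cv2.RETR_EXTERNAL,cv2.CHAIN_APPROX_NONE)[0],key=cv2.contourArea)
q=cv2.approxPolyDP(cv2.convexHull(q),6,True).reshape(-1,2); P=onz(c,q,20);print(q.tolist(),P.round(1).tolist())
if len(P)==4: print('centre',P.mean(0),[np.linalg.norm(P[i]-P[i-1]).round(1) for i in range(4)],[np.arctan2(*(P[i]-P[i-1])[::-1]).round(3) for i in range(4)])
env.move_ptp(np.array([380,250,300]),down(1.13-np.pi/2))
c=shot('wrist','w2')
for r,a in tapes(c,None,60): print(np.round(r[0]),a,[np.round(v,2) for v in strip(c,r,53)])
print(state()['q'].round(2),state()['time'])
E
```

```text
[269. 201.] 637.0 [array([ 451.46, -254.65]), np.float64(-1.88), np.float64(119.32), np.float64(12.15)]
[258. 111.] 396.0 [array([ 574.24, -277.54]), np.float64(-1.88), np.float64(57.95), np.float64(12.52)]
[299. 138.] 766.5 [array([ 521.58, -317.45]), np.float64(-0.31), np.float64(118.56), np.float64(12.98)]
[[319, 66], [311, 222], [196, 223], [185, 67]] [[603.9, -375.8], [377.3, -306.6], [432.9, -125.7], [659.3, -197.3]]
centre [ 518.33604229 -251.36687159] [np.float64(186.8), np.float64(236.9), np.float64(189.3), np.float64(237.4)] [np.float64(-1.872), np.float64(2.846), np.float64(1.272), np.float64(-0.306)]
[444.  83.] 272.5 [array([631.37, 235.48]), np.float64(-0.56), np.float64(46.89), np.float64(10.96)]
[416.  85.] 382.5 [array([599.07, 247.19]), np.float64(-1.72), np.float64(57.65), np.float64(27.35)]
[ 0.08  0.13 -0.83  1.85  0.1   1.21 -1.22] 3.775
```

View pics/w2.png

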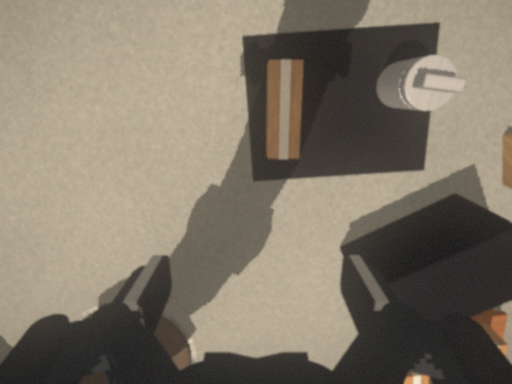

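The carton's top, with its shaded tape, is at (285,109). The canister's grip bar is at (438,82).

```bash
python3 - <<'E'
from h import *
c=dict(np.load('pics/w2.npz')); im=c['image']; print(im[108,[260,268,272,276,280,285,290,294,298,302,306]].tolist())
hsv=cv2.cvtColor(im,cv2.COLOR_RGB2HSV); k=np.zeros(im.shape[:2],np.uint8);k[45:170,258:312]=1
for m in ((hsv[:,:,2]>60)&k.astype(bool),(hsv[:,:,1]<90)&(hsv[:,:,2]>110)&k.astype(bool)):
    q=max(cv2.findContours(m.astype(np.uint8),cv2.RETR_EXTERNAL,cv2.CHAIN_APPROX_NONE)[0],key=cv2.contourArea)
    r=cv2.minAreaRect(q);print(np.round(r[0],1),np.round(r[1],1),[np.round(v,2) for v in strip(c,r,53)])
E
```

```text
[[64, 59, 53], [130, 99, 70], [139, 105, 75], [134, 101, 70], [154, 133, 113], [163, 147, 127], [140, 109, 84], [141, 104, 75], [137, 101, 72], [63, 54, 43], [52, 47, 40]]
[284.5 113.5] [111.  53.] [array([437.24, 282.47]), np.float64(-1.96), np.float64(136.0), np.float64(63.11)]
[284.5 109. ] [ 11.2 100.2] [array([439.7 , 288.15]), np.float64(1.13), np.float64(121.24), np.float64(13.34)]
```

```bash
cat >> h.py <<'E'
T=np.array([518.1,-252.0]);TH=-0.306
def slab(x,y): return T+R.from_euler('z',TH).as_matrix()[:2,:2]@[x,y]
E
python3 - <<'E'
from h import *
y=1.13; g=np.array([439.7,287.6])+8*np.array([np.cos(y),np.sin(y)])
env.move_ptp(np.array([*g,120]),down(y-np.pi/2))
print(env.move_straight(np.array([*g,14]),v=120,contact_N=15),state()['eef_pos'])
grasp(40); s=state();print(s['finger_gap'],s['gripper_force'],s['eef_pos'])
env.move_straight(np.array([*g,270]),v=200)
p=slab(-15,62)
env.move_straight(np.array([*p,270]),v=250,rot=down(TH-np.pi/2))
env.move_straight(np.array([*p,150]),v=150)
s=state();print(s['finger_gap'],s['eef_pos'],p,s['ft_force'],s['q'].round(2),s['time'])
shot('wrist','w3'); 
c=shot('top','t3')
E
```

```text
False [443.48149842 295.23982385  14.67682668]
41.64967365443624 41.433448791503906 [443.4423833  295.05672596  14.49688233]
41.3230867705249 [ 523.1551589  -188.40956174  150.88054723] [ 522.47411332 -188.36143361] [ 0.68501673  0.81134881 -2.20276806] [ 0.54  0.41 -0.36  1.84  0.18  0.93 -1.78] 10.575
```

View pics/w3.png

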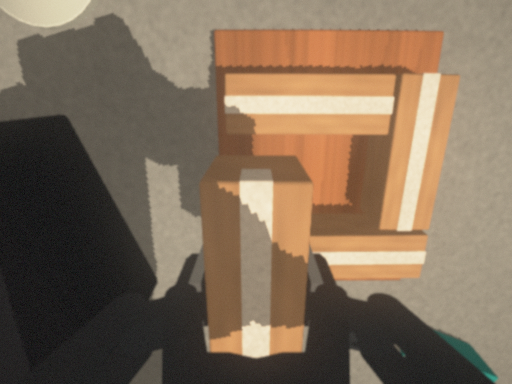

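The held carton is straight in the fingers, with its top's far edge at about row 182. Tape b at (309,105) and tape c at (417,150) are both fully visible now.

```bash
python3 - <<'E'
from h import *
c=dict(np.load('pics/w3.npz'))
Mi=R.from_euler('z',-TH).as_matrix()[:2,:2]
for r,a in tapes(c,(190,60,470,285),60):
    v=strip(c,r,70); print(np.round(r[0]),a,np.round(v[0],1),'slab',(Mi@(v[0]-T)).round(1),[np.round(x,3) for x in v[1:]])
e=state()['eef_pos']; zt=e[2]-14.5+53
for uv in ([203,182],[311,182],[256,168],[256,182],[209,352],[306,352]): print(uv,(Mi@(onz(c,[uv],zt)[0]-T)).round(1))
print('tcp in slab',(Mi@(e[:2]-T)).round(1))
E
```

```text
[370. 258.] 1241.5 [ 447.1 -267.2] slab [-63.1 -35.9] [np.float64(-1.881), np.float64(94.443), np.float64(12.893)]
[256. 210.] 1117.5 [ 517.1 -187.8] slab [-20.3  60.9] [np.float64(2.854), np.float64(50.002), np.float64(26.35)]
[309. 104.] 2803.0 [ 583.9 -248.8] slab [61.8 22.8] [np.float64(-1.881), np.float64(119.467), np.float64(12.706)]
[418. 152.] 2480.0 [ 521.2 -317.7] slab [ 22.7 -61.7] [np.float64(-0.318), np.float64(121.919), np.float64(12.719)]
[203, 182] [38.8 80.3]
[311, 182] [38.8 41.2]
[256, 168] [44.  61.1]
[256, 182] [38.8 61.1]
[209, 352] [-40.8  82.3]
[306, 352] [-40.8  38.6]
tcp in slab [-14.2  62.1]
```

```bash
python3 - <<'E'
from h import *
p=slab(-16.3,62)
env.move_straight(np.array([*p,60]),v=120)
print(env.move_straight(np.array([*p,30.5]),v=40,contact_N=5),state()['eef_pos'],state()['ft_force'])
open_jaws(); env.wait(0.1)
env.move_straight(np.array([*p,180]),v=150)
p=slab(-60,62); env.move_straight(np.array([*p,330]),v=250); env.wait(0.2)
c=shot('wrist','w4'); Mi=R.from_euler('z',-TH).as_matrix()[:2,:2]
for r,a in tapes(c,(150,0,450,300),60):
    v=strip(c,r,70); print(np.round(r[0]),a,'slab',(Mi@(v[0]-T)).round(1),[np.round(x,3) for x in v[1:]])
print(state()['time'])
E
```

```text
True [ 520.72417297 -187.85269512   31.423245  ] [-0.70461342 -0.36664505  3.83329269]
[385. 254.] 474.0 slab [-211.4 -136.9] [np.float64(-2.303), np.float64(114.611), np.float64(13.196)]
[318. 158.] 767.5 slab [-62.8 -22.9] [np.float64(-1.876), np.float64(120.347), np.float64(12.505)]
[256. 127.] 834.5 slab [-23.7  60.6] [np.float64(2.841), np.float64(118.796), np.float64(12.499)]
[287.  58.] 1050.0 slab [61.7 22.6] [np.float64(-1.875), np.float64(119.355), np.float64(12.45)]
[353.  90.] 942.0 slab [ 22.5 -61.5] [np.float64(-0.316), np.float64(120.861), np.float64(12.974)]
15.025
```

View pics/w4.png

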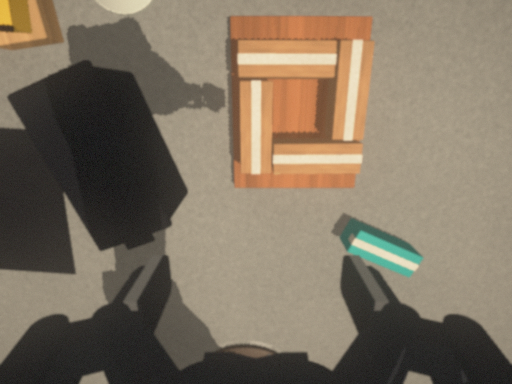

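The last carton sits at slab (-23.7, 60.6) mm, about 1.6 mm off its place and square, and the pinwheel is closed. Next I'll look at the canister.

```bash
python3 - <<'E'
from h import *
b=-0.5; h=np.array([592,241])-78*np.array([np.cos(b),np.sin(b)])
env.move_straight(np.array([*h,310]),v=300,rot=down(b-np.pi/2)); env.wait(0.2)
c=shot('wrist','w5'); print(state()['eef_pos'],state()['q'].round(2),state()['time'])
im=c['image']; cv2.imwrite('pics/w5c.png',cv2.resize(im[20:240,130:400,::-1],None,fx=2.5,fy=2.5))
E
```

```text
[523.79776741 277.58240431 310.20486105] [-0.13  0.36 -0.59  1.54  0.21  1.3  -2.82] 16.9417
```

View pics/w5c.png

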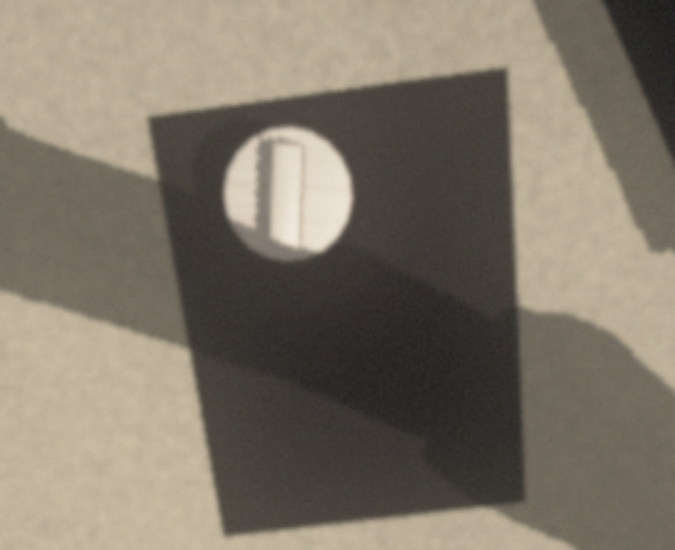

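The lid disc is centred near crop (289,194) with radius about 65. The grip bar's top is bounded by crop points (274,141), (304,143), (301,248) and (270,243), so the bar lies nearly along tool x. Joint 7 is close to its limit in this pose, so I'll grasp with the half-turned tool.

```bash
python3 - <<'E'
from h import *
c=dict(np.load('pics/w5.npz')); im=c['image']
f=lambda q:np.array(q)/2.5+[130,20]
P=onz(c,f([[274,141],[304,143],[301,248],[270,243]]),114)
print('bar',P.mean(0),np.linalg.norm(P-np.roll(P,-1,0),axis=1).round(1),[np.arctan2(*(P[i]-P[j])[::-1]).round(3) for i,j in((0,3),(1,2))])
hsv=cv2.cvtColor(im,cv2.COLOR_RGB2HSV); g=im[:,:,1]; k=np.zeros(g.shape,np.uint8); cv2.circle(k,(246,98),31,1,-1)
q=max(cv2.findContours(((g>95)&(k>0)).astype(np.uint8),cv2.RETR_EXTERNAL,cv2.CHAIN_APPROX_NONE)[0],key=cv2.contourArea)
(u,v),r=cv2.minEnclosingCircle(q); print(u,v,r)
print('lid',onz(c,[[u,v],[245.6,97.6]],88), np.linalg.norm(np.diff(onz(c,[[u-r,v],[u+r,v]],88),axis=0)))
# bright bar top: edges per row by gradient in a band
rows=range(80,114,4)
for y in rows: print(y,g[y,232:256].tolist())
for p,y in (([*T,250],TH),([592,241,92],-.47),([592,241,300],-.47)):
    print(planner.ik(np.array(p),down(y+np.pi/2)).round(2))
E
```

```text
bar [597.94364185 248.8090504 ] [12.7 43.2 13.8 41.9] [np.float64(-0.56), np.float64(-0.537)]
245.47378540039062 96.69100952148438 27.464984893798828
lid [[598.86526936 248.51431312]
 [597.91953852 248.87877097]] 63.57101788382109
80 [173, 146, 129, 127, 126, 126, 139, 173, 194, 206, 209, 214, 216, 217, 217, 220, 219, 216, 202, 193, 203, 211, 214, 214]
84 [180, 152, 134, 128, 124, 128, 144, 175, 197, 207, 213, 216, 218, 219, 219, 218, 219, 218, 202, 188, 201, 212, 214, 214]
88 [176, 149, 128, 127, 126, 132, 150, 178, 201, 208, 214, 216, 217, 221, 222, 219, 223, 218, 204, 191, 205, 214, 217, 217]
92 [176, 145, 127, 121, 125, 133, 155, 184, 202, 212, 213, 216, 220, 220, 220, 223, 223, 219, 202, 194, 205, 216, 218, 219]
96 [164, 139, 129, 125, 124, 134, 164, 187, 203, 211, 215, 216, 219, 222, 224, 225, 225, 217, 203, 199, 209, 217, 217, 218]
100 [175, 140, 129, 123, 127, 138, 166, 194, 207, 211, 216, 217, 220, 223, 224, 226, 224, 212, 193, 205, 217, 221, 221, 220]
104 [173, 143, 127, 123, 126, 137, 170, 198, 210, 213, 216, 221, 222, 225, 227, 229, 226, 214, 196, 210, 219, 220, 221, 222]
108 [148, 128, 126, 121, 122, 139, 171, 198, 213, 215, 217, 223, 225, 228, 230, 231, 227, 213, 195, 206, 215, 219, 219, 220]
112 [129, 125, 124, 121, 123, 139, 173, 203, 213, 217, 219, 223, 226, 229, 231, 232, 227, 213, 198, 209, 219, 220, 221, 223]
[ 1.2   0.61 -1.23  1.64  0.59  1.32  1.13]
[ 0.27  0.95 -1.25  1.64  0.95  1.27 -0.06]
[ 0.26  0.68 -1.24  1.41  0.64  1.49  0.15]
```

Bar and lid agree on the canister being at (598, 248.7), with the bar at yaw -0.55 and measured sizes 13×43 and about 60 mm.

```bash
python3 - <<'E'
from h import *
p=np.array([598.,248.7]); b=-0.55
env.move_ptp(np.array([*p,310]),down(b+np.pi/2))
env.move_straight(np.array([*p,150]),v=200)
print(env.move_straight(np.array([*p,91]),v=60,contact_N=12),state()['eef_pos'])
grasp(80); s=state();print(s['finger_gap'],s['gripper_force'],s['eef_pos'],s['ft_force'])
env.move_straight(np.array([*p,310]),v=150)
s=state();print(s['finger_gap'],s['gripper_force'],s['ft_force'],s['q'].round(2))
env.move_straight(np.array([*T,310]),v=170,rot=down(TH+np.pi/2))
env.move_straight(np.array([*T,210]),v=80); env.wait(.3)
s=state();print(s['finger_gap'],s['eef_pos'],s['time'],s['q'].round(2))
shot('wrist','w6');shot('scene','s6')
E
```

```text
False [598.22163008 248.92332327  91.45005014]
12.613728243336471 81.75622344017029 [598.09282765 248.74615319  91.0804915 ] [ 0.00965217 -0.86299038  0.38439781]
12.199013634787546 81.28852844238281 [ 0.57526899 -0.41479348 -2.97656421] [ 0.22  0.66 -1.18  1.38  0.6   1.49  0.1 ]
12.229649591312418 [ 518.14862746 -252.05275622  210.19447846] 28.6 [ 1.22  0.71 -1.31  1.69  0.71  1.31  1.03]
```

View pics/w6.png

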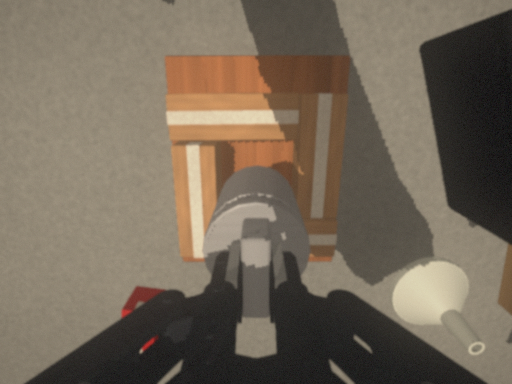

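View pics/s6.png

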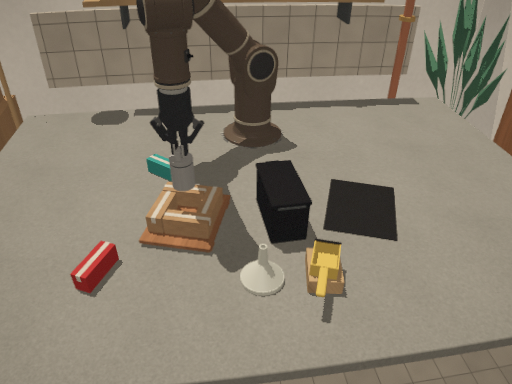

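The canister hangs straight in the fingers, with its lower far rim at (256,168) and lid edges at (204,245) and (309,245). I'll check its centre against the TCP from those points.

```bash
python3 - <<'E'
from h import *
c=dict(np.load('pics/w6.npz')); Mi=R.from_euler('z',-TH).as_matrix()[:2,:2]
for uv,z in (([256,168],122.2),([256,204],207),([204,245],207),([309,245],207),([220,192],122.2),([294,192],122.2)): print(uv,(Mi@(onz(c,[uv],z)[0]-T)).round(1))
for r,a in tapes(c,(160,60,345,262),60):
    v=strip(c,r,70); print('slab',(Mi@(v[0]-T)).round(1),np.round(v[1:],3))
g=c['image'].mean(2); print(g[160:220:2,272].round().tolist())
E
```

```text
[256, 168] [-27.6  -0.6]
[256, 204] [-29.1  -0.7]
[204, 245] [ -5.3 -29.1]
[309, 245] [-5.2 28.2]
[220, 192] [ -7.7 -29.8]
[294, 192] [-7.7 30.1]
slab [ 23.  -61.5] [ -0.312 120.254  12.578]
slab [-62.8 -32.2] [ 1.263 99.214 12.471]
[119.0, 116.0, 98.0, 81.0, 80.0, 91.0, 93.0, 92.0, 91.0, 90.0, 94.0, 92.0, 93.0, 93.0, 95.0, 91.0, 93.0, 102.0, 110.0, 93.0, 87.0, 90.0, 92.0, 117.0, 141.0, 152.0, 158.0, 159.0, 163.0, 161.0]
```

```bash
python3 - <<'E'
from h import *
p=slab(-1,-0.3)
print(env.move_straight(np.array([*p,173]),v=40,contact_N=5)); env.wait(0.8)
s=state();print(s['eef_pos'],s['finger_gap'],s['gripper_force'],abs(s['dq']).max(),s['time'],s['ft_force'])
print(ticket.job_done())
E
```

```text
False
[ 517.06381889 -251.99700915  173.00790416] 12.296794843618555 81.32136225700378 0.0016630535940712933 30.575 [-0.32128839 -0.05426202 -2.56677747]
the job is handed in; nothing more can be done
None
```

The last carton is laid and released about 1.6 mm from its place. The canister is held upright and still about 15 mm above the well, its bar set parallel to the slab's long sides, and the job was handed in at 30.6 s; no verdict came back.

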